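Put the candles away in the slant-front box

TASK

Fold the slanted front of the wooden candle box all the way down, lay each of the two candles from the round tray in the cradle inside that matches its length, and then push the front back up until it is fully closed. Set the candles down gently, do not drop them, and leave everything else on the table where it is.

Things in the scene. Friction and masses are not known exactly. Their poses are not given: they have to be found in the camera images.
- box: Fixed brown wooden box, 340 mm wide (y), 142 deep (x), 130 high. Origin on the table below the middle of its front's lower edge; x into the box, away from the robot. Front lip 10 mm thick, 55 high, hinge on top; side walls 12 thick, sloping from the lip up to the back wall, whose inner face is at x = 130, 125 high. Floor at z = 12. With the front down it is open to above from x = 10 to 130 mm.
- flap (a joint): Angle of the box's front, a panel 340 x 150 x 12 mm hinged at its lower edge: 0 = closed (leaning 60 degrees back from vertical, into the box), growing as its top comes towards the robot and down; 1.05 rad = upright; 2.44 rad = stop, fully down (10 degrees above level). The hinge is stiff: the front stays where it is left.
- flap_hinge (a point): Middle of the flap's hinge axis, which runs along y of the box, 55 mm above the table at x = 0 of the box. Its frame turns with the flap and equals the box's frame when closed.
- flap_pull (a point): Middle of the front's brass pull: round bar along y of the box, 46 mm long, 20 thick, flat ends, on an 18 mm wide neck beyond the middle of the free edge, 25 mm clear of it. It lies at x = +154, z = +103 mm from the hinge in the flap's frame (185 mm from the axis). It can be pinched by its ends from above at every angle and turns between the fingers.
- long_cradle: Pale wooden cradle for the long candle, fixed on the box's floor: 58 (x) by 150 (y) by 18 mm high, recess 46 by 136 mm, its floor 6 mm above the underside, lips 12 mm high, open for fingers along the middle 64 mm of both long sides. Origin: centre of underside; axes as the box's. Two cradles side by side along y, 56 mm behind the box's front; which is on the left changes.
- short_cradle: Pale wooden cradle for the short candle, the same block, but the recess is 46 mm (x) by 96 mm (y); its long sides are open along the middle 60 mm. Origin and axes as for the long cradle.
- long_candle: Long ivory wax candle of regular eight-sided section, 36 mm across the flats, 120 mm long, 115 g, lying on a flat in the tray. Origin at its middle, on its axis; x along its length. A short thin wick stands out of one end; which way round it lies does not matter.
- short_candle: Short ivory candle, same section, 36 mm across the flats, 80 mm long, 77 g. Origin at its middle, on its axis; x along its length.
- tray: Fixed round dark wooden tray with thin brass inlay, 260 mm across, wall 9 mm thick and 30 mm high, floor 10 mm above the table. Origin: centre of its underside.
- holder_low: Bystander: grey stone candle holder with a pillar candle, 86 mm across, 130 mm high, upright. Origin: centre of its underside.
- dish: Bystander: small terracotta incense dish, 90 mm across, 30 mm high. Origin: centre of its underside.
- matchbox: Bystander: cardboard matchbox 65 x 40 x 20 mm. Origin: centre of its underside.
- snuffer: Bystander: brass candle snuffer lying on the table, 180 mm long, 24 mm high. Origin: under its middle; x along it.
Not all that is in view belongs to the job. What is shaped like the short_candle but pink or red is not meant.

How it is judged:
By the outcome, as a careful person would: the job done as asked, in the order asked, and still so for the second after the job is handed in, with the robot touching nothing.
It also fails if it takes over 72 s, if anything falls off the work surface, if the arm or the gripper's body presses on something with over 40 N, if the wrist force passes 120 N, or if a joint passes its speed limit or range.

ROBOT

A 6-joint arm with a two-finger parallel gripper is mounted at the origin on the work surface. World frame = base frame: x ahead of the robot, y to its left, z up, the work surface at z = 0. Lengths are in mm, angles in rad, forces in N, time in s.
With the tool pointing down it reaches from about 400 to 925 mm from the base axis. Payload 12.5 kg.
Tool frame: the origin (TCP) lies between the finger pads; the fingertips stand 19 mm ahead of it and the grasp point (between the pads) is the TCP (env.tips_ahead is the distance from the TCP to the fingertips, in mm); z points along the fingers, y is the line along which they close (so a half turn about z gives the same grasp; the last joint's range is limited). The gripper opens to 95 mm and grips with 3 to 60 N. Pads are 20 mm wide; open, the fingers measure 119 mm over their backs; the gripper's body (75 mm by 180 mm) begins 59 mm behind the grasp point.
Start: joints at [-1.332, 0.491, 1.559, -0, 1.092, -0.106], TCP at [211.278, -588.223, 233.661] pointing down, gripper open.
Joint ranges: [-3.1, 3.1], [-0.84, 2.19], [0.05, 2.79], [-1.13, 4.28], [0.06, 2.93], [-2.69, 2.69]. Speed limits (rad/s): [2.22, 2.22, 2.79, 3.14, 3.14, 3.14].

INTERFACE

Orientations are given as [roll, pitch, yaw] about the fixed x, y, z axes, in that order (R = Rz(yaw) Ry(pitch) Rx(roll)).
In Python, from cell import env gives the robot as it stands.
- The arm moves only by the shell command python3 -m crank 'ROWS'. ROWS is JSON, a list of rows, each a list of 5 numbers: the shift along the tool's x, y, z in mm, then the turn about the tool's z in degrees, then the finger opening in mm, from 0 to 95.1. In form: [[dx, dy, dz, yaw, grip], ...]. A call has 1 to 10 rows; each row is the pose to reach, as a shift and turn from the pose commanded when the call began, along the tool's axes at that moment; what a row does not reach only later rows make up. A row lasts 1/12 s, in which the tool goes at most 41.7 mm and 7.16 degrees, less where a joint would pass 70% of its speed; a pose out of reach is approached as far as the arm can. A call with a gripper value outside its range is refused whole. The fingers move at their own pace and stop on an object; the grip force is fixed at half the most. Time passes only in rows, so rows that repeat a pose let the fingers close. It gives the time, the measured TCP pose, the force, the opening and the grip force at its end, in the units of the state.
- env.state(): the state, without advancing time (a new reading comes with each control period).
- env.read_camera(name): name is "scene" or "top" or "wrist"; returns a dict with "img" (480x640x3 uint8, blue, green, red), "K" (3x3 intrinsics, pixels), "pose" (4x4, takes a point from camera to world coordinates). Camera axes: x right, y down, z forward; pixel columns grow to the right and rows downward; lengths in mm; the calibration is good to about 2 mm. A picture is of the moment at which its call begins. There is no depth.
- env.job_done(): hands the job in; it is judged then, once.
The state is a dict: "t": time; "joints": joint angles; "qvel": joint speeds; "tau": joint torques, N m; "eef_pos": TCP position; "tcp_rot": TCP orientation; "ft_force": force on the tool from outside, world axes, zero at the start; "moment": the same for the moment, N m; "opening": opening from 0.0 (shut) to 1.0 (fully open); "grip_force": force on a finger pad.
Only numpy, scipy, OpenCV 4.12 (cv2) and the standard library are available. Lean on these libraries where they do the work, as an engineer would, in place of code of your own. Each camera call takes 0.05 s, during which the arm holds its last target. There are 200 camera calls.

## Working session

There is one attempt and no reset: what is moved stays moved. The work goes in short steps, Python scripts to look and compute and a shell command to move; the robot and the scene stay as the last step left them, time stands still between calls to the robot, and variables do not carry over. Pictures are saved under pics/ and viewed, at most 10 in all, crops included, and the job is handed in when it is done.

```bash
mkdir -p pics; ls; python3 - <<'E'
from cell import env
import cv2,numpy as np
a=env.read_camera("scene");b=env.read_camera("top")
cv2.imwrite("pics/top0.png",b["img"]);cv2.imwrite("pics/scene0.png",a["img"])
for c in(a,b):print(c["K"].round(1).tolist(),c["pose"].round(3).tolist())
print(env.state())
E
```

```text
pics
[[475.6, 0.0, 313.3], [0.0, 475.6, 241.2], [0.0, 0.0, 1.0]] [[-0.128, 0.722, -0.68, 1276.29], [0.992, 0.082, -0.1, 124.835], [-0.017, -0.687, -0.726, 967.248], [0.0, 0.0, 0.0, 1.0]]
[[508.0, 0.0, 327.6], [0.0, 508.0, 240.1], [0.0, 0.0, 1.0]] [[-0.028, -0.997, 0.069, 417.54], [-1.0, 0.027, -0.006, 27.962], [0.005, -0.069, -0.998, 1579.719], [0.0, 0.0, 0.0, 1.0]]
{'t': 0.1, 'joints': array([-1.33159110e+00,  4.91546559e-01,  1.55938635e+00, -1.95441824e-05,
        1.09171073e+00, -1.05614969e-01]), 'qvel': array([-0.0015962 , -0.00117846, -0.00249217,  0.00095487,  0.00128407,
        0.00044182]), 'tau': array([ 2.95337930e-03, -6.13621759e+01, -2.58604056e+01,  6.94008172e-02,
        4.70065721e-02, -5.01119905e-05]), 'eef_pos': array([ 211.2287983 , -588.01524852,  233.09154769]), 'tcp_rot': array([-3.14054571e+00, -9.35548607e-05,  3.44829163e-01]), 'ft_force': array([-0.08832094, -0.03468441, -0.57166247]), 'moment': array([-0.04252179,  0.02067642,  0.05502658]), 'grip_force': 0.0, 'opening': 1.000058400579138}
```

View pics/top0.png

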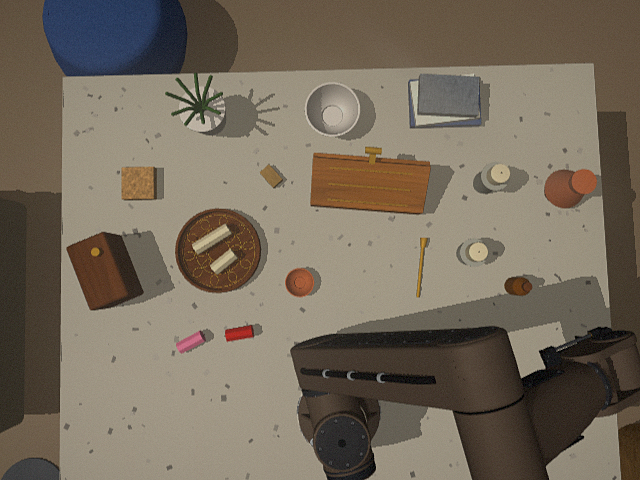

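View pics/scene0.png

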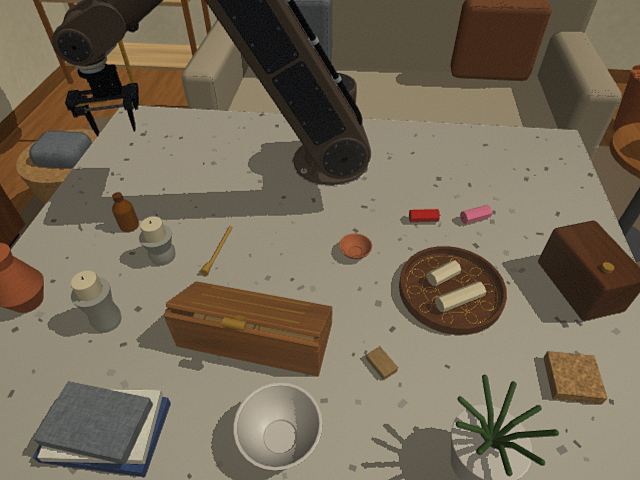

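The top view shows the box around (370,183) with its brass pull at (373,152). The tray is at (218,250), with the long candle at (211,237) and the short one at (224,262). The candidates for the short candle are ivory (224,262), pink (190,342) and red (240,333). Only the ivory one fits, since it is the right colour and lies in the tray. I'll measure next, and crop the candles and the gripper to check its body.

```bash
cat > h.py <<'E'
from cell import env
import cv2,numpy as np
from scipy.spatial.transform import Rotation as Ro
def ray(c,uv):
    d=c["pose"][:3,:3]@np.linalg.inv(c["K"])@[uv[0],uv[1],1.]
    return c["pose"][:3,3],d
def onz(c,uv,z):
    o,d=ray(c,uv); return o+d*(z-o[2])/d[2]
def two(c1,u1,c2,u2):
    o1,d1=ray(c1,u1);o2,d2=ray(c2,u2)
    s=np.linalg.lstsq(np.c_[d1,-d2],o2-o1,rcond=None)[0]
    p,q=o1+s[0]*d1,o2+s[1]*d2
    return (p+q)/2,np.linalg.norm(p-q)
def blobs(img,lo,hi,roi,amin=20):
    x0,y0,x1,y1=roi
    m=cv2.inRange(cv2.cvtColor(img,cv2.COLOR_BGR2HSV),lo,hi)
    k=np.zeros_like(m);k[y0:y1,x0:x1]=m[y0:y1,x0:x1]
    cs=[c for c in cv2.findContours(k,cv2.RETR_EXTERNAL,cv2.CHAIN_APPROX_NONE)[0] if cv2.contourArea(c)>amin]
    return sorted(cs,key=cv2.contourArea,reverse=True)
def go(p,yaw=None):
    "shift in tool axes to reach world p, and turn in deg to world yaw of tool y (mod 180)"
    s=env.state();R=Ro.from_euler("xyz",s["tcp_rot"]).as_matrix()
    print("shift",(R.T@(np.array(p)-s["eef_pos"])).round(1),end=" ")
    if yaw is not None:
        cur=np.arctan2(R[1,1],R[0,1]); d=(-(yaw-cur)+np.pi/2)%np.pi-np.pi/2
        print("turn",np.degrees(d).round(1),"j6",s["joints"][5].round(2),end="")
    print()
E
cat > m.py <<'E'
from h import *
a=env.read_camera("scene");b=env.read_camera("top")
for n,c,roi in(("top",b,(180,210,260,292)),("scene",a,(400,250,505,330))):
    for k in blobs(c["img"],(10,20,130),(40,130,255),roi,80)[:2]:
        r=cv2.minAreaRect(k);print(n,[np.round(v,1).tolist() if not np.isscalar(v) else round(v,1) for v in r],cv2.contourArea(k))
        if n=="top":
            P=cv2.boxPoints(r);w=[onz(b,p,42)[:2] for p in P];print(" L",[round(np.linalg.norm(w[i]-w[i-1])) for i in(0,1)],np.mean(w,0).round(1),np.degrees(np.arctan2(*(w[1]-w[0])[::-1])).round(1),np.degrees(np.arctan2(*(w[2]-w[1])[::-1])).round(1))
for p,z in(((314,153),130),((430,162),130),((427,213),55),((310,206),55)):print(p,onz(b,p,z).round(1))
for k in blobs(b["img"],(18,120,80),(32,255,255),(350,140,400,160),10):print("pull",cv2.minAreaRect(k),onz(b,cv2.minAreaRect(k)[0],158).round(1))
f=lambda i:cv2.resize(i,(400,400),interpolation=cv2.INTER_CUBIC)
cv2.imwrite("pics/c1.png",np.hstack([f(b["img"][205:295,175:265]),f(a["img"][20:150,40:170])]))
E
python3 m.py
```

```text
top [[210.7, 238.6], [11.7, 40.0], 59.0] 417.5
 L [36, 120] [537.4 372. ] -60.2 -150.2
top [[223.0, 261.0], [11.8, 27.4], 50.7] 282.0
 L [36, 82] [468.3 335.7] -51.9 -141.9
scene [[462.9, 295.6], [14.7, 46.3], 68.8] 532.5
scene [[493.7, 256.6], [47.5, 23.5], 40.7] 373.5
(314, 153) [770.7  50.8 130. ]
(430, 162) [ 735.4 -284.   130. ]
(427, 213) [ 596.1 -284.6   55. ]
(310, 206) [626.9  68.3  55. ]
pull ((373.0, 153.0), (12.0, 16.0), 90.0) [ 759.5 -117.1  158. ]
```

View pics/c1.png

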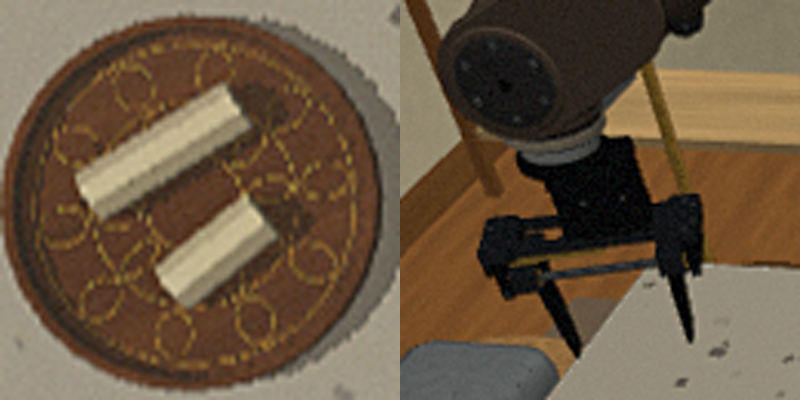

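The left crop shows two ivory candles in the tray: the long one upper left and the short one lower right, which confirms which is which. The right crop shows the gripper's wide bar running along its closing line. I'll check the bar's extent by projection and refine the pull.

```bash
cat > m2.py <<'E'
from h import *
a=env.read_camera("scene");b=env.read_camera("top")
s=env.state();R=Ro.from_euler("xyz",s["tcp_rot"]).as_matrix()
def pr(c,w):
    p=np.linalg.inv(c["pose"])@np.r_[w,1];q=c["K"]@p[:3];return (q/q[2])[:2]
print("crop px of tool pts (x400+):")
for t in((0,47.5,19),(0,-47.5,19),(0,90,-59),(0,-90,-59),(37,90,-59),(-37,90,-59),(37,-90,-59),(-37,-90,-59)):
    u=pr(a,s["eef_pos"]+R@t);print(t,((u-[40,20])*400/130).round())
m={}
for n,c,roi in(("top",b,(355,140,395,158)),("scene",a,(200,300,265,340))):
    for k in blobs(c["img"],(18,120,80),(32,255,255),roi,8)[:2]:
        x,y,w,h=cv2.boundingRect(k);r=cv2.minAreaRect(k)
        print(n,(x,y,w,h),r); 
        M=np.zeros((480,640),np.uint8);cv2.drawContours(M,[k],-1,1,-1)
        ws=M.sum(1)[y:y+h];print(ws)
        rows=np.arange(y,y+h)[ws>=.8*ws.max()];mm=M.copy();mm[:rows[0]]=0;mm[rows[-1]+1:]=0
        yy,xx=np.nonzero(mm);m.setdefault(n,(xx.mean(),yy.mean()))
print(m,two(b,m["top"],a,m["scene"]),onz(b,m["top"],165))
go((765,-117,300),np.radians(84.5))
E
python3 m2.py
```

```text
crop px of tool pts (x400+):
(0, 47.5, 19) [179. 350.]
(0, -47.5, 19) [286. 335.]
(0, 90, -59) [ 98. 280.]
(0, -90, -59) [310. 253.]
(37, 90, -59) [ 92. 303.]
(-37, 90, -59) [103. 258.]
(37, -90, -59) [308. 275.]
(-37, -90, -59) [311. 233.]
top (365, 147, 17, 11) ((373.0, 152.0), (10.0, 16.0), 90.0)
[ 8 17 17 17 17 17 11  7  6  7  7]
scene (212, 315, 48, 16) ((235.59996032714844, 321.7999572753906), (48.08325958251953, 14.142135620117188), 8.13010311126709)
[ 2  8 15 24 26 27 26 25 25 27 31 31 24 17  9  2]
scene (200, 303, 65, 14) ((231.99566650390625, 309.5229797363281), (65.3021240234375, 1.4968968629837036), 10.784297943115234)
[2 7 6 6 8 7 7 7 8 7 5 6 7 3]
{'top': (np.float64(373.0), np.float64(150.0)), 'scene': (np.float64(234.22477064220183), np.float64(322.6330275229358))} (array([ 766.16055424, -115.64858796,  164.80996529]), np.float64(2.1224010834083273)) [ 766.38091565 -116.66956296  165.        ]
shift [ 680.4 -256.3  -66.4] turn 25.3 j6 -0.11
```

Projection confirms a 180 mm body with the gripper open. I'll see whether it shrinks as the fingers close. Moving to above the pull, triangulated at about (766,-116,163).

```bash
python3 -m crank '[[39,-15,-4,3,80],[78,-29,-8,6,80],[117,-44,-12,9,80],[156,-59,-16,12,80],[195,-73,-20,15,80],[234,-88,-24,18,80],[273,-103,-28,21,80],[312,-117,-31,24,80],[351,-132,-34,25.3,80],[390,-147,-38,25.3,80]]'
python3 -m crank '[[38,-15,-4,0,80],[77,-29,-7,0,80],[115,-44,-10,0,80],[154,-58,-14,0,80],[192,-73,-18,0,80],[230,-88,-22,0,80],[262,-98,-25,0,80],[280,-106,-28,0,80],[290,-109,-28,0,80],[290,-109,-28,0,80]]'
python3 - <<'E'
from h import *
w=env.read_camera("wrist");cv2.imwrite("pics/w1.png",w["img"])
print(env.state()["eef_pos"]);go((766,-116,163),np.radians(84.5))
s=env.state()
p=np.linalg.inv(w["pose"])@[766,-116,163,1];q=w["K"]@p[:3];print(q[:2]/q[2],w["pose"].round(2).tolist())
E
```

```text
t: 1.13
eef_pos: [528.5, -317.6, 271.6]
tcp_rot: [3.142, 0.0, -0.098]
ft_force: [0.6, -1.1, -0.3]
opening: 0.841
grip_force: 0.0
t: 1.97
eef_pos: [828.0, -237.5, 297.4]
tcp_rot: [-3.141, 0.001, -0.095]
ft_force: [-0.9, 0.6, -0.3]
opening: 0.837
grip_force: 0.0
[ 826.87013614 -238.26471717  297.78953367]
shift [ -72.1 -115.9  134.9] turn 0.0 j6 1.31
[204.02455898 312.94361507] [[-0.1, -0.95, -0.29, 910.84], [-1.0, 0.09, 0.03, -244.42], [-0.0, 0.29, -0.96, 447.28], [0.0, 0.0, 0.0, 1.0]]
```

View pics/w1.png

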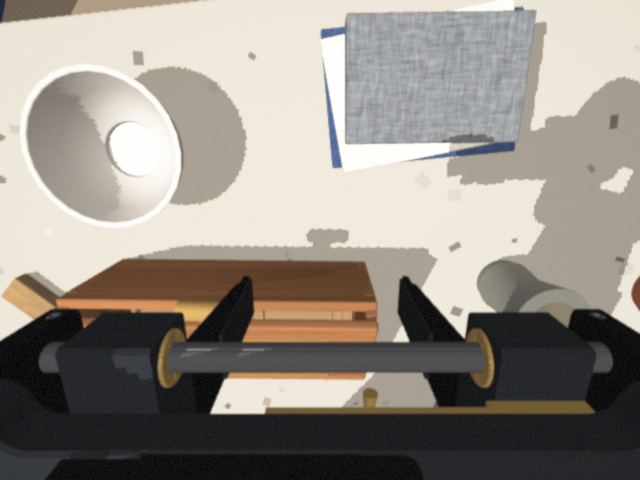

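The wrist view shows the pull at (200,310), as predicted. The finger carriages slide on a rod between the end plates of a fixed frame. Going over the pull, then down and pinching.

```bash
python3 -m crank '[[-24,-38,20,0,80],[-48,-76,40,0,80],[-72,-116,60,0,80],[-72,-116,90,0,80],[-72,-116,115,0,80],[-72,-116,130,0,80],[-72,-116,135,0,80],[-72,-116,135,0,40],[-72,-116,135,0,40],[-72,-116,135,0,40]]'
python3 - <<'E'
from h import *
a=env.read_camera("scene");s=env.state();print(s["eef_pos"],s["opening"],s["grip_force"])
R=Ro.from_euler("xyz",s["tcp_rot"]).as_matrix()
for t in((0,23,19),(37,90,-59),(37,-90,-59),(37,90,-80),(-37,90,-59)):
    p=np.linalg.inv(a["pose"])@np.r_[s["eef_pos"]+R@t,1];q=a["K"]@p[:3];print(t,((q/q[2])[:2]-[140,160])*4)
cv2.imwrite("pics/g1.png",cv2.resize(a["img"][160:310,140:340],None,fx=4,fy=4,interpolation=cv2.INTER_CUBIC))
E
```

```text
t: 2.85
eef_pos: [766.3, -117.1, 166.3]
tcp_rot: [3.141, -0.003, -0.097]
ft_force: [-0.0, -0.1, -0.5]
opening: 0.687
grip_force: 0.0
[ 766.33861012 -117.03015708  166.22371393] 0.6435155402388736 0.0
(0, 23, 19) [334.05697276 661.88851825]
(37, 90, -59) [147.98947828 608.51743445]
(37, -90, -59) [512.67900044 678.08600267]
(37, 90, -80) [137.91085781 582.30405482]
(-37, 90, -59) [209.64050713 488.65975972]
```

View pics/g1.png

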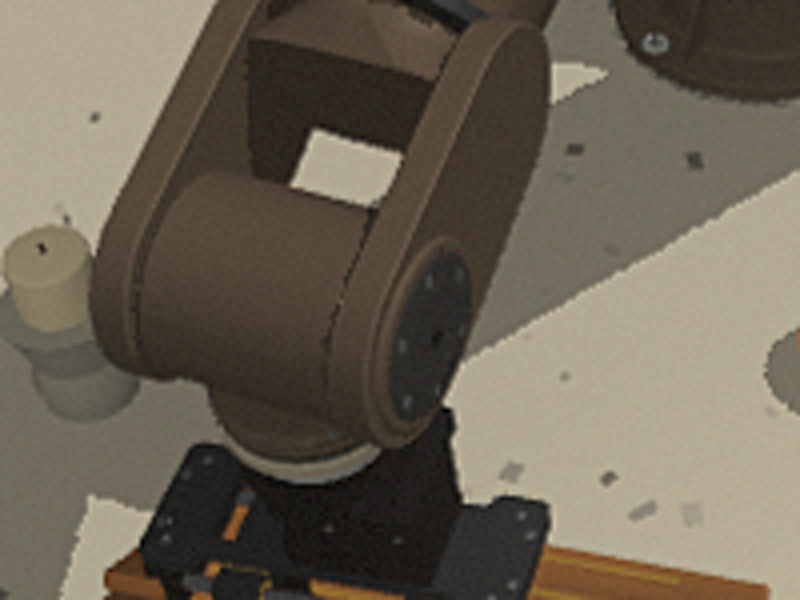

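The frame plate is fixed and spans about 145–550 px, so it does not shrink. I'll test the clearance by touch later. Now finishing the pinch.

```bash
python3 -m crank '[[0,0,2,0,40],[0,0,2,0,40],[0,0,2,0,40],[0,0,2,0,40]]'
python3 - <<'E'
from h import *
s=env.state();print(s["eef_pos"],s["opening"]*95,s["grip_force"])
# arc rows from pull position in tool axes (tool x ~ box x, tool z down); start angle 33.8
a0=np.arctan2(103,154);p0=185.3*np.array([np.cos(a0),np.sin(a0)])
for th in np.linspace(0,2.44,41)[1:]:
    p=185.3*np.array([np.cos(a0+th),np.sin(a0+th)])-p0;print(round(th,2),p.round(0),end=" ; ")
E
```

```text
t: 3.23
eef_pos: [766.1, -115.8, 162.7]
tcp_rot: [-3.141, -0.0, -0.097]
ft_force: [1.0, 4.2, 1.9]
opening: 0.479
grip_force: 30.0
[ 766.07331101 -115.80015818  162.7418083 ] 45.48529868025841 30.000557005405426
0.06 [-7.  9.] ; 0.12 [-14.  18.] ; 0.18 [-21.  26.] ; 0.24 [-29.  34.] ; 0.3 [-38.  41.] ; 0.37 [-47.  48.] ; 0.43 [-56.  55.] ; 0.49 [-66.  60.] ; 0.55 [-76.  65.] ; 0.61 [-87.  70.] ; 0.67 [-97.  73.] ; 0.73 [-108.   77.] ; 0.79 [-119.   79.] ; 0.85 [-131.   81.] ; 0.92 [-142.   82.] ; 0.98 [-153.   82.] ; 1.04 [-164.   82.] ; 1.1 [-176.   81.] ; 1.16 [-187.   79.] ; 1.22 [-198.   77.] ; 1.28 [-209.   74.] ; 1.34 [-219.   70.] ; 1.4 [-230.   66.] ; 1.46 [-240.   61.] ; 1.52 [-250.   56.] ; 1.59 [-259.   49.] ; 1.65 [-268.   43.] ; 1.71 [-277.   35.] ; 1.77 [-285.   28.] ; 1.83 [-293.   19.] ; 1.89 [-300.   11.] ; 1.95 [-307.    2.] ; 2.01 [-313.   -8.] ; 2.07 [-319.  -18.] ; 2.13 [-323.  -28.] ; 2.2 [-328.  -38.] ; 2.26 [-331.  -49.] ; 2.32 [-334.  -60.] ; 2.38 [-337.  -71.] ; 2.44 [-338.  -82.] ;
```

```bash
python3 -m crank '[[-7,0,-9,0,40],[-14,0,-18,0,40],[-29,0,-34,0,40],[-47,0,-48,0,40],[-66,0,-60,0,40],[-87,0,-70,0,40],[-108,0,-77,0,40],[-131,0,-81,0,40],[-153,0,-82,0,40],[-176,0,-81,0,40]]'
```

```text
t: 4.07
eef_pos: [589.9, -97.2, 242.9]
tcp_rot: [-3.138, -0.0, -0.096]
ft_force: [6.8, 14.6, -13.9]
opening: 0.478
grip_force: 30.0
```

```bash
python3 -m crank '[[-22,0,4,0,40],[-43,0,11,0,40],[-64,0,20,0,40],[-83,0,32,0,40],[-101,0,46,0,40],[-117,0,62,0,40],[-131,0,79,0,40],[-143,0,99,0,40],[-152,0,119,0,40],[-158,0,141,0,40]]'
python3 -m crank '[[-3,0,11,0,40],[-4,0,22,0,40],[-4,0,26,0,40],[-4,0,26,0,40]]'
```

```text
t: 4.9
eef_pos: [430.0, -80.4, 101.8]
tcp_rot: [-3.137, 0.006, -0.097]
ft_force: [0.0, 40.6, 3.3]
opening: 0.482
grip_force: 30.0
t: 5.23
eef_pos: [425.2, -79.8, 74.8]
tcp_rot: [-3.137, 0.011, -0.096]
ft_force: [-4.2, 39.6, -0.7]
opening: 0.477
grip_force: 30.0
```

```bash
python3 -m crank '[[0,-3,4,0,40],[0,-3,7,0,40],[0,-3,7,0,40],[0,-3,4,0,60],[0,-3,0,0,70],[0,-3,0,0,70]]'
python3 -m crank '[[0,0,-30,0,80],[0,0,-70,0,80],[0,0,-110,0,80],[-10,0,-150,0,80],[-20,0,-185,0,80]]'
python3 - <<'E'
from h import *
a=env.read_camera("scene");b=env.read_camera("top");cv2.imwrite("pics/s2.png",cv2.resize(a["img"][190:390,140:400],(780,600)))
cv2.imwrite("pics/t2.png",b["img"])
print(env.state()["eef_pos"])
E
```

```text
t: 5.73
eef_pos: [430.5, -81.1, 77.2]
tcp_rot: [3.141, -0.002, -0.097]
ft_force: [-0.1, -0.4, 0.1]
opening: 0.635
grip_force: 0.0
t: 6.15
eef_pos: [409.9, -79.0, 264.3]
tcp_rot: [3.141, -0.002, -0.097]
ft_force: [0.4, -0.3, -0.2]
opening: 0.839
grip_force: 0.0
[410.71087567 -79.28479288 266.52807787]
```

View pics/s2.png

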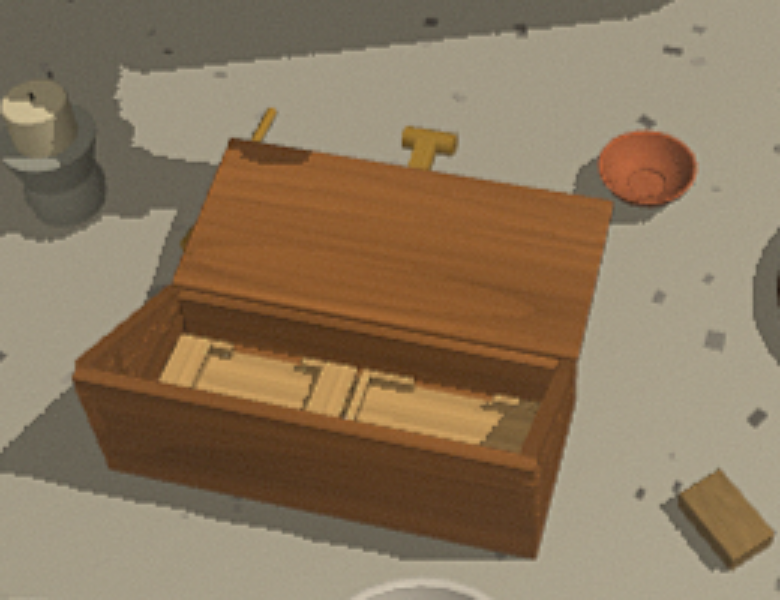

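The front is fully down. The short cradle (thick ends) is on the left of the scene view, at -y, around (260,375) in the crop. The long cradle is on the right, at +y, around (440,405). Next is the long candle.

```bash
python3 - <<'E'
from h import *
print(env.state()["joints"].round(2))
go((537,372,160),np.radians(29.8))
E
```

```text
[-0.35  0.15  1.99 -0.    0.99  1.32]
shift [  81.1 -461.7  106.1] turn 54.7 j6 1.32
```

```bash
python3 -m crank '[[7,-40,0,-7,80],[14,-80,0,-14,80],[21,-120,0,-21,80],[28,-160,0,-28,80],[35,-200,0,-35,80],[42,-240,0,-42,80],[49,-280,10,-49,80],[56,-320,20,-56,80],[63,-360,30,-63,80],[70,-400,40,-70,80]]' && python3 - <<'E'
from h import *
go((537,372,160),np.radians(29.8))
E
```

```text
t: 7.08
eef_pos: [518.3, 314.1, 220.5]
tcp_rot: [3.141, 0.0, 1.131]
ft_force: [1.7, -1.4, 0.5]
opening: 0.84
grip_force: 0.0
shift [60.3 -7.8 60.5] turn -55.0 j6 0.88
```

```bash
python3 -m crank '[[20,-2,10,-7,80],[40,-5,20,-14,80],[60,-8,30,-21,80],[60,-8,40,-28,80],[60,-8,40,-35,70],[60,-8,40,-42,70],[60,-8,40,-49,70],[60,-8,40,-55,70],[60,-8,40,-55,70],[60,-8,40,-55,70]]' && cat > m3.py <<'E'
from h import *
b=env.read_camera("top");w=env.read_camera("wrist");a=env.read_camera("scene")
cv2.imwrite("pics/w3.png",w["img"]);cv2.imwrite("pics/t3.png",b["img"])
# pale cradles seen through the open box, z~30 tops
for k in blobs(b["img"],(10,40,150),(28,150,255),(300,140,440,220),40)[:4]:
    r=cv2.minAreaRect(k);print("cr",np.round(r[0],1),np.round(r[1],1),round(r[2],1),cv2.contourArea(k));P=[onz(b,p,30)[:2].round(0).tolist() for p in cv2.boxPoints(r)];print(P,onz(b,r[0],30).round(1))
for k in blobs(w["img"],(10,15,150),(45,130,255),(0,0,640,480),800)[:4]:
    r=cv2.minAreaRect(k);P=np.array([onz(w,p,44)[:2] for p in cv2.boxPoints(r)]);print("w",np.round(r[0],0),np.round(r[1],0),"ctr",P.mean(0).round(1),[np.linalg.norm(P[i]-P[i-1]).round() for i in(0,1)],np.degrees(np.arctan2(*(P[1]-P[0])[::-1])).round(1))
E
python3 m3.py
```

```text
t: 7.92
eef_pos: [536.8, 369.5, 181.0]
tcp_rot: [-3.141, 0.0, 2.081]
ft_force: [-1.0, 0.0, 0.1]
opening: 0.736
grip_force: 0.0
cr [369.5 177. ] [ 74. 139.] 90.0 2761.0
[[837.0, 95.0], [826.0, -336.0], [595.0, -326.0], [606.0, 100.0]] [ 715.5 -116.8   30. ]
cr [391.6 193.2] [48.5 19.4] 4.5 823.5
[[641.0, -106.0], [701.0, -112.0], [685.0, -261.0], [625.0, -254.0]] [ 663.2 -183.1   30. ]
cr [345.  189.8] [41.5 19. ] 2.6 609.5
[[653.0, 26.0], [712.0, 22.0], [702.0, -106.0], [644.0, -102.0]] [677.6 -40.1  30. ]
cr [435.5 208. ] [22.  7.] 90.0 97.5
[[648.0, -307.0], [648.0, -329.0], [579.0, -326.0], [580.0, -304.0]] [ 613.7 -316.5   30. ]
w [320. 170.] [340. 639.] ctr [514.8 400.8] [np.float64(294.0), np.float64(465.0)] 29.2
w [325. 391.] [ 39. 198.] ctr [616.7 226.7] [np.float64(49.0), np.float64(198.0)] 30.5
w [330. 230.] [137.  43.] ctr [539.7 375. ] [np.float64(125.0), np.float64(36.0)] 29.9
w [604. 100.] [146.  71.] ctr [675.8 572.3] [np.float64(109.0), np.float64(53.0)] 29.2
```

View pics/w3.png

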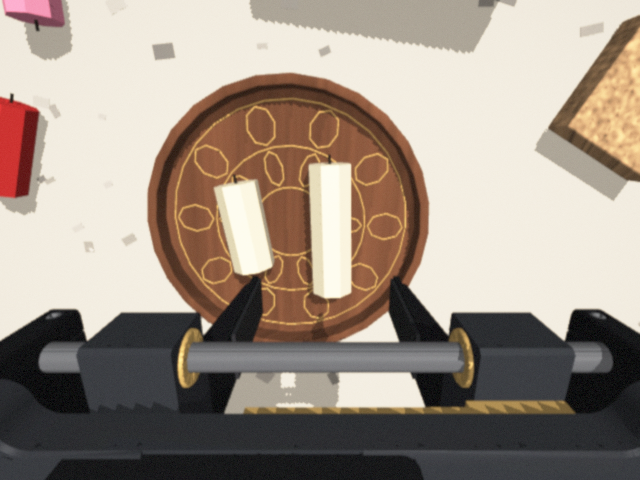

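The wrist view shows the long candle at (330,230) and the short ivory one at (244,228), both with their wicks pointing up the image. The pink (30,10) and red (15,145) candles are outside the tray. The cradle fits give the short one at about (663,-183) and the long one at about (681,-30), with a box yaw of -6.1°.

```bash
python3 - <<'E'
from h import *
go((540.5,373,42),np.radians(29.8))
E
```

```text
shift [  1.2   5.  139.3] turn -0.5 j6 -0.01
```

```bash
python3 -m crank '[[1,5,35,-0.5,56],[1,5,75,-0.5,56],[1,5,110,-0.5,56],[1,5,130,-0.5,56],[1,5,139,-0.5,56],[1,5,139,-0.5,56],[1,5,139,-0.5,30],[1,5,139,-0.5,30],[1,5,139,-0.5,30],[1,5,139,-0.5,30]]'
python3 -m crank '[[0,0,0,0,30],[0,0,0,0,30],[0,0,-20,0,30],[0,0,-60,0,30],[0,0,-100,0,30],[0,0,-130,0,30]]' && python3 - <<'E'
from h import *
go((681,-30,172),np.radians(-6.1))
E
```

```text
t: 8.9
eef_pos: [541.1, 373.2, 44.1]
tcp_rot: [3.139, 0.0, 2.093]
ft_force: [-0.7, 0.1, 5.6]
opening: 0.377
grip_force: 30.0
t: 9.4
eef_pos: [540.8, 373.1, 176.0]
tcp_rot: [3.139, 0.0, 2.094]
ft_force: [-0.7, 0.3, -1.0]
opening: 0.372
grip_force: 30.0
shift [-419.2  -79.8    3.9] turn 36.1 j6 -0.02
```

```bash
python3 -m crank '[[-30,-6,-10,4,30],[-65,-12,-20,8,30],[-103,-20,-20,12,30],[-141,-27,-20,16,30],[-179,-34,-20,20,30],[-217,-41,-20,24,30],[-255,-48,-20,28,30],[-293,-56,-20,32,30],[-331,-63,-20,36,30],[-369,-70,-20,36,30]]' && python3 -m crank '[[0,0,0,0,30]]' && python3 - <<'E'
from h import *
go((681,-30,172),np.radians(-6.1))
E
```

```text
t: 10.23
eef_pos: [664.4, 16.3, 193.2]
tcp_rot: [3.141, 0.0, 1.461]
ft_force: [0.9, 0.8, -0.3]
opening: 0.374
grip_force: 30.0
t: 10.32
eef_pos: [665.9, 12.1, 192.9]
tcp_rot: [3.14, 0.001, 1.46]
ft_force: [0.3, 0.4, -1.4]
opening: 0.374
grip_force: 30.0
shift [-40.1  19.7  21. ] turn -0.2 j6 0.03
```

```bash
python3 -m crank '[[-20,9,10,0,30],[-40,18,30,0,30],[-40,18,60,0,30],[-40,18,85,0,30],[-40,18,105,0,30],[-40,18,115,0,30],[-40,18,120,0,30],[-40,18,120,0,30]]' && python3 -m crank '[[0,0,2,0,30],[0,0,2,0,30]]'  && python3 - <<'E'
from h import *
w=env.read_camera("wrist");a=env.read_camera("scene")
cv2.imwrite("pics/wa.png",np.hstack([cv2.resize(w["img"],(400,300)),cv2.resize(a["img"][230:350,180:340],(400,300))]))
E
```

```text
t: 10.98
eef_pos: [677.8, -23.3, 72.3]
tcp_rot: [-3.141, 0.0, 1.465]
ft_force: [-0.3, 1.4, -1.2]
opening: 0.377
grip_force: 30.0
t: 11.15
eef_pos: [678.4, -23.4, 71.7]
tcp_rot: [3.14, 0.0, 1.466]
ft_force: [-0.3, 0.3, -1.5]
opening: 0.376
grip_force: 30.0
```

View pics/wa.png

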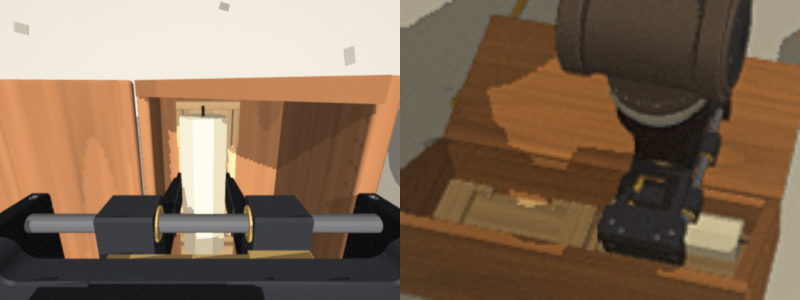

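The wrist view shows the candle over the long cradle, about 2 mm towards the front. The end plate of the gripper overhangs the back wall in the scene view at (645,245). I'll centre it and feel downwards in small steps.

```bash
python3 -m crank '[[-6,0,0,0,30],[-6,2,2,0,30],[-6,2,3,0,30]]'; python3 -m crank '[[0,0,1,0,30],[0,0,2,0,30]]';python3 -m crank '[[0,0,1,0,30],[0,0,2,0,30]]';
```

```text
t: 11.5
eef_pos: [679.6, -30.1, 67.8]
tcp_rot: [3.141, 0.0, 1.465]
ft_force: [-0.4, 0.3, -1.2]
opening: 0.375
grip_force: 30.0
t: 11.67
eef_pos: [679.7, -29.8, 66.4]
tcp_rot: [3.14, 0.0, 1.465]
ft_force: [-5.8, -0.1, 13.0]
opening: 0.381
grip_force: 30.0
t: 11.83
eef_pos: [680.6, -29.8, 66.1]
tcp_rot: [3.137, 0.0, 1.465]
ft_force: [-9.9, 0.4, 23.6]
opening: 0.379
grip_force: 30.0
```

Contact at TCP z = 66 means the body meets the 125 mm back wall, leaving the candle 14 mm above its seat, and releasing there would be a drop. A higher grip, with the tips just above the axis, gains about 7 mm. I can then let the candle's lower chamfer slide down the cradle lip, guided by the rear finger. First I'll set it on free table to regrip.

```bash
python3 -m crank '[[0,0,-20,0,30],[0,0,-60,0,30],[0,0,-95,0,30],[20,-5,-95,0,30]]' && python3 - <<'E'
from h import *
go((570,195,70))
E
```

```text
t: 12.17
eef_pos: [679.3, -11.8, 165.7]
tcp_rot: [3.131, 0.001, 1.463]
ft_force: [1.0, 0.8, -1.0]
opening: 0.376
grip_force: 30.0
shift [ 193.9 -131.8   94.1]
```

```bash
python3 -m crank '[[34,-23,0,0,30],[68,-46,0,0,30],[102,-69,5,0,30],[136,-92,20,0,30],[170,-115,45,0,30],[194,-132,75,0,30],[194,-132,100,0,30],[194,-132,118,0,30],[194,-132,124,0,30],[194,-132,126,0,30]]' ; python3 -m crank '[[0,0,1,0,30],[0,0,2,0,30],[0,0,3,0,30]]'
```

```text
t: 13.0
eef_pos: [564.6, 198.9, 34.0]
tcp_rot: [-3.14, -0.001, 1.465]
ft_force: [-14.2, 5.6, 44.0]
opening: 0.38
grip_force: 30.0
t: 13.25
eef_pos: [565.5, 198.7, 33.0]
tcp_rot: [3.14, -0.002, 1.465]
ft_force: [-13.7, 3.2, 42.8]
opening: 0.377
grip_force: 30.0
```

```bash
python3 -m crank '[[0,0,-2,0,30],[0,0,-3,0,46],[0,0,-3,0,46],[0,0,-8,0,46],[0,0,-9,0,46],[0,0,-9,0,46]]'
```

```text
t: 13.75
eef_pos: [565.7, 197.6, 38.7]
tcp_rot: [3.141, 0.0, 1.465]
ft_force: [0.1, -0.9, -0.6]
opening: 0.481
grip_force: 0.0
```

```bash
python3 -m crank '[[0,0,-2.5,0,46],[0,0,-2.5,0,46],[0,0,-2.5,0,30],[0,0,-2.5,0,30],[0,0,-2.5,0,30],[0,0,-2.5,0,30]]'; python3 -m crank '[[0,0,-10,0,30],[0,0,-40,0,30],[0,0,-80,0,30],[0,0,-110,0,30],[0,0,-130,0,30],[0,0,-130,0,30]]' && python3 - <<'E'
from h import *
w=env.read_camera("wrist");cv2.imwrite("pics/wb.png",w["img"])
xd=np.array([np.cos(np.radians(-6.1)),np.sin(np.radians(-6.1))])
c=np.array([680.5,-30]);print(c-xd*10.5)
go((*(c-xd*10.5),140));
E
```

```text
t: 14.25
eef_pos: [565.6, 197.6, 41.0]
tcp_rot: [3.141, 0.0, 1.465]
ft_force: [0.4, -0.2, 0.5]
opening: 0.371
grip_force: 29.9
t: 14.75
eef_pos: [566.8, 198.0, 176.1]
tcp_rot: [3.135, -0.002, 1.465]
ft_force: [0.1, -1.1, -0.9]
opening: 0.374
grip_force: 29.9
[670.05945159 -28.88422725]
shift [-214.5  127.2   33.7]
```

```bash
python3 -m crank '[[-34,21,0,0,30],[-68,42,0,0,30],[-102,63,0,0,30],[-136,84,0,0,30],[-170,105,0,0,30],[-200,125,0,0,30],[-214,138,20,0,30],[-214,138,50,0,30],[-214,138,75,0,30],[-214,138,90,0,30]]' && python3 - <<'E'
from h import *
go((680.5,-30,67.5),np.radians(-6.1))
E
```

```text
t: 15.63
eef_pos: [678.3, -30.1, 76.4]
tcp_rot: [-3.136, -0.0, 1.464]
ft_force: [-0.2, -0.4, -1.8]
opening: 0.378
grip_force: 29.9
shift [0.4 2.2 8.9] turn -0.0 j6 -0.04
```

```bash
python3 -m crank '[[0,2,4,0,30],[0,2,7,0,30],[0,2,8,0,30],[0,2,8,0,30]]' ; python3 -m crank '[[0,-2,0,0,30],[0,-4,0,0,30],[0,-6,0,0,30],[0,-7,0,0,30],[0,-7,0,0,30]]'; python3 -m crank '[[0,-1,0,0,30],[0,-2,0,0,30],[0,-2,0,0,30]]'
```

```text
t: 15.97
eef_pos: [682.5, -29.8, 73.6]
tcp_rot: [3.141, 0.0, 1.466]
ft_force: [0.8, 0.3, -0.8]
opening: 0.38
grip_force: 29.9
t: 16.38
eef_pos: [675.1, -29.2, 73.5]
tcp_rot: [3.141, 0.0, 1.465]
ft_force: [0.1, 0.4, -1.1]
opening: 0.377
grip_force: 29.9
t: 16.63
eef_pos: [673.1, -29.0, 73.1]
tcp_rot: [-3.141, 0.0, 1.465]
ft_force: [-0.0, 0.7, -0.9]
opening: 0.375
grip_force: 29.9
```

```bash
python3 -m crank '[[0,3,0,0,30],[0,7,2,0,30],[0,7,4,0,30],[0,7,6,0,30],[0,7,6,0,30]]' ; python3 -m crank '[[0,-2,0,0,30],[0,-4,0,0,30],[0,-6,0,0,30],[0,-7,0,0,30],[0,-7,0,0,30]]'; python3 -m crank '[[0,-1,0,0,30],[0,-2,0,0,30],[0,-2,0,0,30]]'
```

```text
t: 17.05
eef_pos: [680.3, -29.7, 66.7]
tcp_rot: [-3.142, 0.0, 1.465]
ft_force: [-0.1, 0.5, -1.3]
opening: 0.376
grip_force: 29.9
t: 17.47
eef_pos: [672.9, -28.9, 67.2]
tcp_rot: [-3.141, 0.0, 1.465]
ft_force: [0.6, 0.6, -1.8]
opening: 0.377
grip_force: 29.9
t: 17.72
eef_pos: [671.1, -28.8, 67.1]
tcp_rot: [-3.141, 0.0, 1.465]
ft_force: [1.2, 0.1, -0.9]
opening: 0.377
grip_force: 29.9
```

```bash
python3 -m crank '[[0,-1,0,0,30],[0,-1,0,0,30]]'; python3 -m crank '[[0,-1,0,0,30],[0,-1,0,0,30]]'; python3 -m crank '[[0,-1,0,0,30],[0,-1,0,0,30]]'; python3 -m crank '[[0,-1,0,0,30],[0,-1,0,0,30]]'
```

```text
t: 17.88
eef_pos: [670.2, -28.7, 67.1]
tcp_rot: [-3.142, 0.0, 1.465]
ft_force: [-0.3, 0.1, -1.8]
opening: 0.376
grip_force: 29.9
t: 18.05
eef_pos: [669.4, -28.6, 67.2]
tcp_rot: [3.141, 0.0, 1.465]
ft_force: [0.8, 0.1, -0.9]
opening: 0.376
grip_force: 29.9
t: 18.22
eef_pos: [668.7, -28.6, 67.4]
tcp_rot: [3.14, 0.0, 1.466]
ft_force: [2.8, 0.7, 0.3]
opening: 0.377
grip_force: 29.9
t: 18.38
eef_pos: [668.0, -28.5, 67.6]
tcp_rot: [3.139, 0.0, 1.466]
ft_force: [4.1, -1.3, 1.7]
opening: 0.376
grip_force: 29.9
```

The chamfer touched the lip at x = 668.5, which puts the cradle centre at 680.4, matching the image. Opening slowly, then letting the rear finger ease the candle down.

```bash
python3 -m crank '[[0,0,0,0,36.4],[0,0,0,0,36.8],[0,0,0,0,37.2],[0,0,0,0,37.6],[0,0,0,0,38],[0,0,0,0,38.4],[0,0,0,0,38.8],[0,0,0,0,39.2],[0,0,0,0,39.6],[0,0,0,0,40]]'; python3 -m crank '[[0,0.5,0,0,40],[0,1,0,0,40],[0,1.5,0,0,40],[0,2,0,0,40],[0,2.5,0,0,40],[0,3,0,0,40],[0,3.5,0,0,40],[0,4,0,0,40],[0,4.5,0,0,40],[0,5,0,0,40]]';python3 -m crank '[[0,0.5,0,0,40],[0,1,0,0,40],[0,1.5,0,0,40],[0,2,0,0,40],[0,2.5,0,0,40],[0,3,0,0,40],[0,3.5,0,0,40],[0,4,0,0,40]]'
```

```text
t: 19.22
eef_pos: [667.3, -28.4, 67.1]
tcp_rot: [-3.142, 0.0, 1.465]
ft_force: [0.4, 0.2, -0.1]
opening: 0.42
grip_force: 0.1
t: 20.05
eef_pos: [672.3, -28.9, 67.1]
tcp_rot: [-3.142, 0.0, 1.465]
ft_force: [0.2, -0.6, -0.6]
opening: 0.422
grip_force: 0.0
t: 20.72
eef_pos: [676.3, -29.3, 67.1]
tcp_rot: [3.141, 0.0, 1.465]
ft_force: [0.1, -0.0, -0.9]
opening: 0.419
grip_force: 0.0
```

```bash
python3 - <<'E'
from h import *
w=env.read_camera("wrist");a=env.read_camera("scene")
cv2.imwrite("pics/wc.png",np.hstack([cv2.resize(w["img"][100:460,120:520],(400,360)),cv2.resize(a["img"][230:350,200:333],(400,360))]))
E
```

```text
(no output)
```

View pics/wc.png

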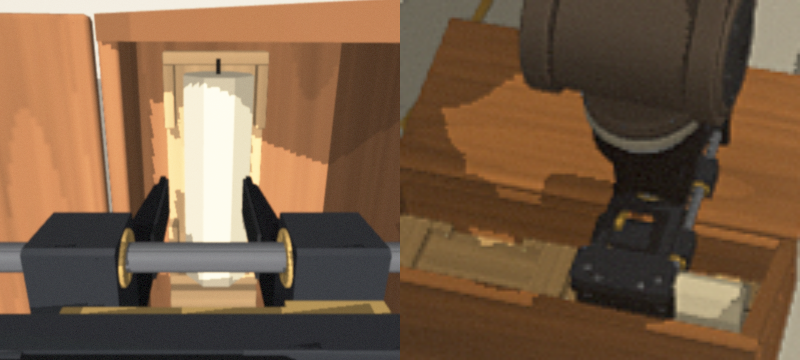

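The candle lies between the lips of the long cradle (crop (215,175)), with its ends clear. Now the short candle at about (468,336).

```bash
python3 -m crank '[[0,0,-15,0,40],[0,0,-50,0,40],[0,0,-90,0,50],[0,0,-120,0,56]]' && python3 - <<'E'
from h import *
go((468,336,160),np.radians(38.1))
E
```

```text
t: 21.15
eef_pos: [676.4, -29.3, 189.7]
tcp_rot: [3.14, 0.0, 1.465]
ft_force: [0.1, -0.0, 0.7]
opening: 0.508
grip_force: 0.0
shift [ 341.4 -245.8   29.4] turn -44.1 j6 -0.04
```

```bash
python3 -m crank '[[33,-24,0,-5,60],[66,-48,0,-10,60],[99,-72,0,-15,60],[132,-96,0,-20,60],[165,-120,0,-25,60],[198,-143,0,-30,60],[231,-167,0,-35,60],[264,-191,0,-40,60],[297,-215,0,-44,60],[330,-238,5,-44,60]]' && python3 -m crank '[[5,0,0,0,60],[5,0,0,0,60]]' && python3 - <<'E'
from h import *
w=env.read_camera("wrist");cv2.imwrite("pics/wd.png",w["img"])
for k in blobs(w["img"],(10,15,150),(45,130,255),(120,60,520,320),800)[:4]:
    r=cv2.minAreaRect(k);P=np.array([onz(w,p,44)[:2] for p in cv2.boxPoints(r)]);print("w",np.round(r[0],0),np.round(r[1],0),"ctr",P.mean(0).round(1),[np.linalg.norm(P[i]-P[i-1]).round() for i in(0,1)],np.degrees(np.arctan2(*(P[1]-P[0])[::-1])).round(1))
b=env.read_camera("top")
for k in blobs(b["img"],(10,20,130),(40,130,255),(300,160,440,220),40)[:3]:
    r=cv2.minAreaRect(k);print("top",np.round(r[0],1),np.round(r[1],1),onz(b,r[0],40).round(1))
go((468,336,51),np.radians(38.1))
E
```

```text
t: 21.98
eef_pos: [473.2, 325.6, 182.9]
tcp_rot: [3.14, 0.0, 2.238]
ft_force: [-0.4, 1.1, 0.1]
opening: 0.629
grip_force: 0.0
t: 22.15
eef_pos: [469.8, 329.6, 182.0]
tcp_rot: [-3.141, -0.0, 2.237]
ft_force: [0.3, -0.1, 0.6]
opening: 0.63
grip_force: 0.0
w [320. 190.] [259. 399.] ctr [448.4 350.4] [np.float64(225.0), np.float64(305.0)] 38.1
w [332. 226.] [95. 43.] ctr [469.5 340.3] [np.float64(86.0), np.float64(36.0)] 38.1
top [306.  189.5] [59. 12.] [680.1  79.6  40. ]
top [340.5 188.5] [15. 39.] [680.4 -26.   40. ]
top [435.5 207. ] [24.  7.] [ 615.6 -314.4   40. ]
shift [  8.9   2.5 131.1] turn -0.1 j6 -0.17
```

```bash
python3 -m crank '[[5,5,60,0,60],[5,5,75,0,60],[5,5,75,0,60],[5,5,75,0,60]]' && python3 - <<'E'
from h import *
w=env.read_camera("wrist");print(env.state()["eef_pos"])
for k in blobs(w["img"],(10,15,150),(45,130,255),(120,40,520,340),800)[:4]:
    r=cv2.minAreaRect(k);P=np.array([onz(w,p,46)[:2] for p in cv2.boxPoints(r)]);print("w",np.round(r[0],0),np.round(r[1],0),"ctr",P.mean(0).round(1),[np.linalg.norm(P[i]-P[i-1]).round() for i in(0,1)],np.degrees(np.arctan2(*(P[1]-P[0])[::-1])).round(1))
go((471,338,51),np.radians(38.1))
E
```

```text
t: 22.58
eef_pos: [472.6, 333.4, 106.5]
tcp_rot: [-3.139, -0.0, 2.231]
ft_force: [-0.1, -0.9, 0.2]
opening: 0.633
grip_force: 0.0
[473.15657254 334.00086293 107.93540615]
w [320. 184.] [288. 399.] ctr [442.4 367.4] [np.float64(182.0), np.float64(219.0)] 37.8
w [326. 254.] [125.  56.] ctr [468.3 341. ] [np.float64(87.0), np.float64(35.0)] 37.8
shift [ 4.5  0.8 56.9] turn -0.2 j6 -0.16
```

```bash
python3 -m crank '[[4.5,0.5,25,0,56],[4.5,0.5,45,0,56],[4.5,0.5,54,0,56],[4.5,0.5,56,0,56],[4.5,0.5,56,0,56]]'
```

```text
t: 23.05
eef_pos: [470.4, 338.6, 52.1]
tcp_rot: [3.141, 0.0, 2.233]
ft_force: [0.6, 0.3, 1.0]
opening: 0.59
grip_force: 0.0
```

```bash
python3 -m crank '[[0,0,1,0,56],[0,0,1,0,30],[0,0,1,0,30],[0,0,1,0,30],[0,0,1,0,30],[0,0,1,0,30],[0,0,1,0,30],[0,0,1,0,30]]'; python3 -m crank '[[0,0,-10,0,30],[0,0,-40,0,30],[0,0,-80,0,30],[0,0,-115,0,30],[0,0,-140,0,30],[0,0,-140,0,30]]' && python3 - <<'E'
from h import *
go((662,-183,160),np.radians(-6.1))
E
```

```text
t: 23.72
eef_pos: [469.9, 338.8, 50.5]
tcp_rot: [3.141, 0.0, 2.233]
ft_force: [0.2, -1.1, 5.0]
opening: 0.372
grip_force: 30.0
t: 24.22
eef_pos: [471.1, 339.6, 195.8]
tcp_rot: [3.134, 0.001, 2.233]
ft_force: [-0.1, 0.8, -0.9]
opening: 0.372
grip_force: 30.0
shift [-529.4 -171.3   35.1] turn 44.1 j6 -0.15
```

```bash
python3 -m crank '[[-30,-10,0,4,30],[-68,-22,0,8,30],[-106,-34,0,12,30],[-144,-46,0,16,30],[-182,-59,0,20,30],[-220,-71,0,24,30],[-258,-83,0,28,30],[-296,-96,0,33,30],[-334,-108,0,38,30],[-372,-120,0,44,30]]' && python3 - <<'E'
from h import *
go((663,-183,110),np.radians(-6.1))
E
```

```text
t: 25.05
eef_pos: [603.9, -30.4, 189.9]
tcp_rot: [-3.141, 0.0, 1.461]
ft_force: [-0.0, 0.4, -0.7]
opening: 0.372
grip_force: 30.0
shift [-145.2   75.5   79.9] turn -0.2 j6 -0.05
```

```bash
python3 -m crank '[[-36,19,0,0,30],[-72,38,0,0,30],[-108,57,0,0,30],[-135,70,10,0,30],[-145,75,40,0,30],[-145,75,70,0,30],[-145,75,80,0,30],[-145,75,80,0,30]]' && python3 -m crank '[[0,0,0,0,30]]' && python3 - <<'E'
from h import *
go((663.3,-183,67),np.radians(-6.1))
E
```

```text
t: 25.72
eef_pos: [661.8, -180.0, 107.1]
tcp_rot: [-3.136, -0.001, 1.465]
ft_force: [0.1, -0.9, -0.4]
opening: 0.376
grip_force: 30.0
t: 25.8
eef_pos: [663.3, -180.0, 110.5]
tcp_rot: [-3.141, -0.0, 1.466]
ft_force: [-0.1, -0.8, -0.2]
opening: 0.371
grip_force: 30.0
shift [-3.   0.3 43.5] turn 0.1 j6 -0.26
```

```bash
python3 -m crank '[[-3,0,15,0,30],[-3,0,30,0,30],[-3,0,38,0,30],[-3,0,42,0,30],[-3,0,43.5,0,30],[-3,0,43.5,0,30]]' ; python3 -m crank '[[0,-3,0,0,30],[0,-6,0,0,30],[0,-8,0,0,30],[0,-9,0,0,30],[0,-9,0,0,30]]'; python3 -m crank '[[0,-1,0,0,30],[0,-1,0,0,30]]'; python3 -m crank '[[0,-1,0,0,30],[0,-1,0,0,30]]'
```

```text
t: 26.3
eef_pos: [663.3, -183.3, 67.4]
tcp_rot: [3.141, 0.0, 1.466]
ft_force: [-0.2, 0.4, -0.4]
opening: 0.372
grip_force: 30.0
t: 26.72
eef_pos: [653.8, -182.6, 66.9]
tcp_rot: [3.141, 0.0, 1.465]
ft_force: [0.0, 0.0, -0.5]
opening: 0.371
grip_force: 30.0
t: 26.88
eef_pos: [653.2, -182.5, 66.8]
tcp_rot: [3.141, 0.0, 1.465]
ft_force: [1.2, -0.5, 0.1]
opening: 0.374
grip_force: 30.0
t: 27.05
eef_pos: [652.7, -182.5, 67.0]
tcp_rot: [3.139, 0.0, 1.465]
ft_force: [4.1, -0.5, 1.7]
opening: 0.373
grip_force: 30.0
```

```bash
python3 -m crank '[[0,0,0,0,36.4],[0,0,0,0,36.8],[0,0,0,0,37.2],[0,0,0,0,37.6],[0,0,0,0,38],[0,0,0,0,38.4],[0,0,0,0,38.8],[0,0,0,0,39.2],[0,0,0,0,39.6],[0,0,0,0,40]]'; python3 -m crank '[[0,0.5,0,0,40],[0,1,0,0,40],[0,1.5,0,0,40],[0,2,0,0,40],[0,2.5,0,0,40],[0,3,0,0,40],[0,3.5,0,0,40],[0,4,0,0,40],[0,4.5,0,0,40],[0,5,0,0,40]]';python3 -m crank '[[0,0.5,0,0,40],[0,1,0,0,40],[0,1.5,0,0,40],[0,2,0,0,40],[0,2.5,0,0,40],[0,3,0,0,40],[0,3.5,0,0,40],[0,4,0,0,40],[0,4,0,0,40]]'; python3 -m crank '[[0,0,-15,0,40],[0,0,-50,0,40],[0,0,-90,0,50],[0,0,-125,0,70],[-20,-20,-160,0,80],[-30,-50,-190,0,80]]'
python3 - <<'E'
from h import *
print(env.state()["joints"].round(2))
go((425,-80,250),np.radians(83.9))
E
```

```text
t: 27.88
eef_pos: [651.6, -182.2, 66.3]
tcp_rot: [-3.141, -0.0, 1.465]
ft_force: [0.7, 0.2, -0.4]
opening: 0.417
grip_force: 0.4
t: 28.72
eef_pos: [657.0, -182.8, 66.6]
tcp_rot: [-3.142, 0.0, 1.465]
ft_force: [-0.7, -0.3, 0.5]
opening: 0.415
grip_force: 0.0
t: 29.47
eef_pos: [661.0, -183.3, 66.6]
tcp_rot: [3.142, 0.0, 1.465]
ft_force: [0.3, 0.4, -0.3]
opening: 0.419
grip_force: 0.0
t: 29.97
eef_pos: [612.2, -207.6, 254.8]
tcp_rot: [3.14, 0.001, 1.466]
ft_force: [-0.1, -0.5, 0.4]
opening: 0.645
grip_force: 0.0
[-0.43  0.5   1.48 -0.    1.16 -0.32]
shift [ 107.4 -199.4    4.4] turn -89.9 j6 -0.32
```

```bash
python3 -m crank '[[15,-25,0,-7,80],[30,-50,0,-14,80],[45,-75,0,-21,80],[60,-100,0,-28,80],[75,-125,0,-35,80],[90,-150,0,-42,80],[100,-175,0,-49,80],[107,-199,0,-56,80],[107,-199,0,-63,80],[107,-199,0,-70,80]]'; python3 -m crank '[[0,0,0,-7,70],[0,0,0,-14,70],[0,0,0,-20,70],[0,0,0,-20,70]]'; python3 - <<'E'
from h import *
a=env.read_camera("scene");b=env.read_camera("top")
cv2.imwrite("pics/s4.png",np.hstack([cv2.resize(a["img"][250:350,160:330],(500,294)),cv2.resize(b["img"][150:230,305:305+51],(188,294))]))
go((424.5,-80,75.7),np.radians(83.9))
E
```

```text
t: 30.8
eef_pos: [424.0, -79.0, 253.6]
tcp_rot: [3.142, 0.001, 2.694]
ft_force: [1.0, 0.8, 0.5]
opening: 0.843
grip_force: 0.0
t: 31.13
eef_pos: [424.9, -79.6, 253.2]
tcp_rot: [-3.141, 0.0, 3.041]
ft_force: [0.5, -0.7, 0.0]
opening: 0.741
grip_force: 0.0
shift [  0.4  -0.5 177.4] turn -0.2 j6 -1.8
```

View pics/s4.png

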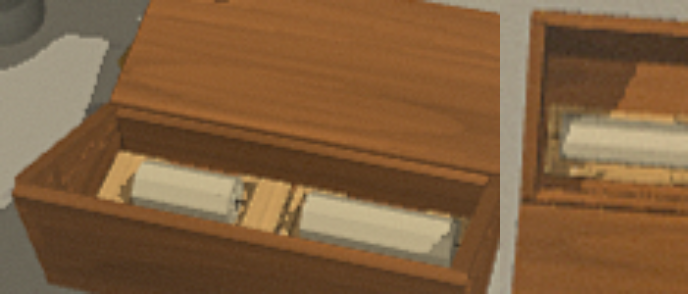

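Both candles lie in their matching cradles (crop (185,190) short, (375,228) long). Now grip the pull and close the front.

```bash
python3 -m crank '[[0,0,40,0,70],[0,0,80,0,70],[0,0,120,0,70],[0,0,155,0,70],[0,0,172,0,70],[0,0,177,0,70],[0,0,177,0,40],[0,0,177,0,40],[0,0,177,0,40],[0,0,177,0,40]]';python3 -m crank '[[0,0,0,0,40],[0,0,0,0,40],[0,0,0,0,40],[0,0,0,0,40]]'; python3 - <<'E'
import numpy as np
a0=np.arctan2(103,154);f=lambda t:185.3*np.array([np.cos(a0+t),np.sin(a0+t)])
for k in range(1,25):
    print(k,(f(2.44-k*2.44/24)-f(2.44)).round(0),(f(2.44-k*2.44/24)-f(2.44-10*2.44/24)).round(0),(f(2.44-k*2.44/24)-f(2.44-20*2.44/24)).round(0))
E
```

```text
t: 32.07
eef_pos: [425.6, -79.8, 77.3]
tcp_rot: [-3.141, 0.003, 3.036]
ft_force: [-0.2, 0.2, 0.1]
opening: 0.51
grip_force: 0.0
t: 32.4
eef_pos: [425.5, -79.4, 77.0]
tcp_rot: [-3.141, 0.002, 3.035]
ft_force: [1.7, 6.1, 2.6]
opening: 0.475
grip_force: 30.0
1 [ 3. 19.] [-102. -128.] [-282. -116.]
2 [ 8. 37.] [ -97. -110.] [-277.  -98.]
3 [15. 54.] [-90. -92.] [-270.  -80.]
4 [23. 71.] [-82. -76.] [-262.  -64.]
5 [33. 87.] [-71. -60.] [-251.  -48.]
6 [ 45. 102.] [-60. -45.] [-240.  -33.]
7 [ 58. 115.] [-47. -32.] [-227.  -20.]
8 [ 73. 127.] [-32. -19.] [-212.   -8.]
9 [ 88. 138.] [-17.  -9.] [-197.    3.]
10 [105. 147.] [0. 0.] [-180.   12.]
11 [122. 154.] [17.  7.] [-163.   19.]
12 [140. 159.] [35. 13.] [-145.   25.]
13 [159. 163.] [54. 16.] [-126.   28.]
14 [178. 164.] [73. 18.] [-107.   30.]
15 [196. 164.] [92. 17.] [-88.  29.]
16 [215. 162.] [110.  15.] [-70.  27.]
17 [233. 158.] [129.  11.] [-51.  23.]
18 [251. 152.] [146.   5.] [-33.  17.]
19 [269. 144.] [164.  -3.] [-16.   9.]
20 [285. 135.] [180. -12.] [0. 0.]
21 [300. 124.] [195. -23.] [ 15. -11.]
22 [314. 111.] [209. -35.] [ 29. -24.]
23 [327.  97.] [222. -49.] [ 42. -37.]
24 [338.  82.] [233. -64.] [ 53. -53.]
```

```bash
python3 -m crank '[[-3,0,-19,0,40],[-8,0,-37,0,40],[-15,0,-54,0,40],[-23,0,-71,0,40],[-33,0,-87,0,40],[-45,0,-102,0,40],[-58,0,-115,0,40],[-73,0,-127,0,40],[-88,0,-138,0,40],[-105,0,-147,0,40]]'
```

```text
t: 33.23
eef_pos: [528.5, -90.3, 224.6]
tcp_rot: [-3.142, -0.002, 3.036]
ft_force: [-4.5, -1.2, -0.8]
opening: 0.48
grip_force: 30.0
```

```bash
python3 -m crank '[[-17,0,-7,0,40],[-35,0,-13,0,40],[-54,0,-16,0,40],[-73,0,-18,0,40],[-92,0,-17,0,40],[-110,0,-15,0,40],[-129,0,-11,0,40],[-146,0,-5,0,40],[-164,0,3,0,40],[-180,0,12,0,40]]'; python3 - <<'E'
from h import *
go((766,-115.8,162.7))
E
```

```text
t: 34.07
eef_pos: [711.8, -109.9, 216.4]
tcp_rot: [-3.14, 0.012, 3.036]
ft_force: [6.1, 0.7, 18.0]
opening: 0.482
grip_force: 30.0
shift [-53.9  -0.1  54.3]
```

```bash
python3 -m crank '[[-15,0,11,0,40],[-29,0,24,0,40],[-42,0,37,0,40],[-49,0,45,0,40],[-53,0,53,0,40],[-54,0,55,0,40],[-54,0,57,0,40],[-54,0,57,0,40]]'
```

```text
t: 34.73
eef_pos: [766.4, -115.7, 158.9]
tcp_rot: [-3.14, 0.015, 3.036]
ft_force: [18.5, -0.2, 11.9]
opening: 0.483
grip_force: 30.0
```

```bash
python3 -m crank '[[2,0,2,0,40],[4,0,4,0,40],[4,0,5,0,40],[4,0,5,0,40]]'
```

```text
t: 35.07
eef_pos: [764.4, -115.6, 156.6]
tcp_rot: [-3.14, 0.022, 3.036]
ft_force: [25.4, -0.6, 18.8]
opening: 0.479
grip_force: 30.0
```

```bash
python3 -m crank '[[-4,0,0,0,40],[-6,0,2,0,40],[-7,0,3,0,40],[-7,0,3,0,40]]'; python3 -m crank '[[-2,0,3,0,40],[-3,0,4,0,40],[-3,0,4,0,40]]'
```

```text
t: 35.4
eef_pos: [768.3, -116.0, 150.2]
tcp_rot: [-3.141, 0.011, 3.036]
ft_force: [15.3, -0.1, 8.0]
opening: 0.483
grip_force: 30.0
t: 35.65
eef_pos: [769.6, -116.1, 148.0]
tcp_rot: [-3.141, 0.008, 3.036]
ft_force: [-3.9, 1.3, 25.0]
opening: 0.482
grip_force: 30.0
```

```bash
python3 -m crank '[[0,0,0,0,60],[0,0,0,0,70],[0,0,0,0,80],[0,0,-40,0,80],[0,0,-80,0,80],[0,0,-120,0,80],[40,0,-150,0,80],[80,0,-150,0,80],[120,0,-150,0,80],[160,0,-150,0,80]]'; python3 -m crank '[[40,0,0,0,80],[80,0,0,0,80],[120,20,0,0,80],[160,40,0,0,80],[180,70,0,0,80],[190,100,0,0,80]]'; sed -i 's/^go.*//' m2.py; python3 m2.py | grep -v "^(" | tail -12
```

```text
t: 36.48
eef_pos: [608.6, -98.9, 292.5]
tcp_rot: [-3.141, 0.001, 3.036]
ft_force: [1.4, 0.3, 0.2]
opening: 0.842
grip_force: 0.0
t: 36.98
eef_pos: [428.9, 21.1, 292.5]
tcp_rot: [-3.142, -0.0, 3.034]
ft_force: [0.7, -0.3, 1.3]
opening: 0.845
grip_force: 0.0
crop px of tool pts (x400+):
top (365, 146, 17, 12) ((373.0, 151.5), (11.0, 16.0), 90.0)
[ 4 16 17 17 17 16 12  7  7  7  7  7]
scene (222, 318, 25, 16) ((233.97598266601562, 324.1319885253906), (24.32842254638672, 14.5791654586792), 10.304845809936523)
[ 6 10 13 19 22 21 24 25 25 24 24 23 19 14  8  2]
scene (200, 305, 65, 14) ((232.00228881835938, 311.4883117675781), (65.3050308227539, 1.627838134765625), 11.040940284729004)
[2 6 8 8 8 7 8 7 8 6 7 7 7 3]
{'top': (np.float64(372.8072289156627), np.float64(149.0)), 'scene': (np.float64(233.5212765957447), np.float64(325.5585106382979))} (array([ 770.26805313, -116.15921646,  160.40460199]), np.float64(1.0827329469547589)) [ 769.26291901 -116.22140418  165.        ]
```

The front is now slightly further closed than at the start: pull at (770,-116,160) against (766,-116,165). I'll press down on the pull with closed fingertips to make sure it is at the stop.

```bash
python3 -m crank '[[-40,0,0,0,40],[-80,-20,0,0,20],[-120,-50,0,0,0],[-160,-80,0,0,0],[-200,-100,0,0,0],[-240,-100,0,0,0],[-275,-101,0,0,0],[-310,-102,20,0,0],[-325,-102,40,0,0],[-325,-102,60,0,0]]'; python3 -m crank '[[0,0,10,0,0],[0,0,20,0,0],[0,0,20,0,0]]'; python3 - <<'E'
from h import *
go((769,-116,187))
E
```

```text
t: 37.92
eef_pos: [747.8, -116.9, 228.7]
tcp_rot: [-3.142, -0.0, 3.036]
ft_force: [-0.1, 0.0, -0.6]
opening: 0.197
grip_force: 0.0
t: 38.17
eef_pos: [744.0, -115.7, 210.5]
tcp_rot: [3.141, -0.003, 3.036]
ft_force: [0.2, -0.0, -0.3]
opening: 0.019
grip_force: 0.0
shift [-25.    2.3  23.4]
```

```bash
python3 -m crank '[[-15,1,0,0,0],[-24,1,5,0,0],[-24,1,12,0,0],[-24,1,17,0,0],[-24,1,19,0,0],[-24,1,21,0,0],[-24,1,21,0,0]]';  python3 -m crank '[[0,0,1,0,0],[0,0,2,0,0],[0,0,3,0,0],[0,0,3,0,0]]';python3 -m crank '[[0,0,1,0,0],[0,0,2,0,0],[0,0,3,0,0],[0,0,3,0,0]]'
```

```text
t: 38.75
eef_pos: [768.4, -117.0, 190.8]
tcp_rot: [-3.142, -0.0, 3.036]
ft_force: [0.5, -0.0, 0.2]
opening: 0.006
grip_force: 0.0
t: 39.08
eef_pos: [768.7, -117.0, 187.9]
tcp_rot: [-3.142, -0.0, 3.036]
ft_force: [-0.4, -0.4, 0.5]
opening: 0.004
grip_force: 0.0
t: 39.42
eef_pos: [769.0, -117.0, 187.0]
tcp_rot: [-3.141, 0.002, 3.036]
ft_force: [-3.4, 1.1, 10.7]
opening: 0.004
grip_force: 4.9
```

```bash
python3 -m crank '[[0,0,1,0,0],[0,0,2,0,0],[0,0,3,0,0],[0,0,4,0,0],[0,0,4,0,0]]';python3 -m crank '[[0,0,2,0,0],[0,0,3,0,0],[0,0,3,0,0]]'
```

```text
t: 39.83
eef_pos: [769.1, -117.1, 186.5]
tcp_rot: [-3.141, 0.005, 3.036]
ft_force: [-12.0, 2.1, 29.6]
opening: 0.004
grip_force: 14.4
t: 40.08
eef_pos: [769.2, -117.1, 186.2]
tcp_rot: [-3.14, 0.006, 3.036]
ft_force: [-17.7, 3.6, 42.7]
opening: 0.006
grip_force: 21.6
```

It is at the stop: 43 N moved it less than 1 mm, and the pull's top is at z = 168, as expected when closed. Retreating and handing in.

```bash
python3 -m crank '[[0,0,-10,0,0],[0,0,-40,0,0],[0,0,-80,0,0],[20,0,-110,0,0],[50,0,-130,0,0],[50,0,-130,0,0]]'; python3 -c "
from cell import env
print(env.job_done())"
```

```text
t: 40.58
eef_pos: [717.1, -111.4, 314.3]
tcp_rot: [-3.14, 0.007, 3.036]
ft_force: [-1.1, 0.1, 0.7]
opening: 0.008
grip_force: 0.0
the job is handed in; nothing more can be done
None
```

The job is handed in at 40.6 s: both candles are in their matching cradles and the front is pressed shut to its stop; the hand-in gave no verdict, and I lowered each candle the last 8 mm or so by sliding it down the cradle lip, because the gripper's body hits the back wall before it can reach the seat.

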